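# Reset the tripped breaker under the push-latch cover of the test set

## Robot

A 7-joint arm with a two-finger parallel gripper is mounted at the origin on the work surface. World frame = base frame: x ahead of the robot, y to its left, z up, the work surface at z = 0. Lengths are in m, angles in rad, forces in N, time in s.
With the tool pointing down it reaches from about 0.425 to 1.025 m from the base axis. Payload 3.6 kg.
Tool frame: the origin (TCP) lies on the front face of the gripper's body, between the roots of the fingers; the fingertips stand manip.tcp_to_tips ahead of it and the grasp point (between the pads) lies 54 mm ahead of it (manip.tcp_to_tips is the distance from the TCP to the fingertips, in m); x points along the fingers, y is the direction in which the jaws open and shut, and the axes are right-handed (so a half turn about x gives the same grasp; the last joint's range is limited). The gripper opens to 85 mm and grips with 20 to 120 N. Pads are 22 mm wide; open, the fingers measure 114 mm over their backs; the gripper's body (76 mm by 85 mm) begins 54 mm behind the grasp point. The pads swing forward as they close: fully open they stand 13 mm farther back than shut.
Start: joints at [-1.242, 0.591, 0.048, 1.609, -0.033, 0.943, -0.034], TCP at [0.297, 0.661, 0.304] pointing down, gripper open.
Joint ranges: [-2.69, 2.69], [-0.47, 2.24], [-1.27, 1.36], [0.19, 2.51], [-1.53, 4.68], [0.08, 2.07], [-3.09, 3.09]. Speed limits (rad/s): [2.57, 2.57, 3.14, 3.14, 3.14, 3.14, 3.14].

## Interface

Orientations are given as a rotation vector (axis times angle).
In Python, from workcell import status, optics, manip gives the robot as it stands. The module is installed in compiled form; this text tells all that it offers.
- The arm moves only by the tool jog_arm, never from a script. Its argument "moves" is a list of rows, each a list of 3 entries, a list of its own where there are three numbers: the closure, from -1 (fully open) to 1 (shut), then the shift along the tool's x, y, z scaled (see below), then the turn about the tool's x scaled (see below). A call has 1 to 5 rows; each row shifts and turns the commanded pose from where the row before left it, along the tool's axes as they then stand; what a row does not reach is not made up. The controller multiplies each number of a shift by 0.3 m and each number of a turn by 90 degrees. A row lasts 1/8 s, in which the tool goes at most 62.5 mm and 10.7 degrees, less where a joint would pass 70% of its speed; a pose out of reach is approached as far as the arm can. A call with a number of a shift or a turn outside -1 to 1 is refused whole. A call with a gripper value outside its range is refused whole. The fingers move at their own pace and stop on an object; "force" is the grip in N (left out, the last holds). Time passes only in rows, so rows that do not move let the fingers close. It gives the time, the measured TCP pose, the force and the opening at its end, in the units of the state.
- status.sense(): the state, without advancing time (a new reading comes with each control period).
- optics.camera(name): name is "side" or "top" or "wrist"; returns (picture, depth): 384x512x3 uint8, blue, green, red; 384x512 float32, m along the optical axis (not along the pixel's ray), 0 where there is no reading.
- optics.get_calibration(name): a dict with "K" (3x3 intrinsics, pixels), "world_to_cam" (4x4, takes a point from world to camera coordinates); the wrist camera has in their place "tool_from_camera" (4x4, takes a point from camera to tool coordinates, whose origin is the TCP and whose axes are the tool frame's). Camera axes: x right, y up, looking along -z (the intrinsics and any distortion apply to the point x, -y, -z); pixel columns grow to the right and rows downward; lengths in m; the calibration is good to about 2 mm. A picture is of the moment at which its call begins: read the wrist's pose just before it. get_calibration takes no time and is no camera call.
- manip.sign_off(): hands the job in, once; it reports no verdict.
The state is a dict: "clock": time; "qpos": joint angles; "joint_velocities": joint speeds; "joint_efforts": joint torques, N m; "eef_pos": TCP position; "ee_rot": TCP orientation; "force": force on the tool from outside, world axes, zero at the start; "wrist_torque": the same for the moment, N m; "gripper_width": opening from 0.0 (shut) to 1.0 (fully open).
Only numpy, scipy, OpenCV 4.12 (cv2) and the standard library are available. Lean on these libraries where they do the work, as an engineer would, in place of code of your own. Each camera call takes 0.05 s, during which the arm holds its last target.

## Task

With the fingertips only, press the black patch of the test set's yellow cover so that its push-latch lets go and the cover springs fully open, push the red tripped breaker button underneath fully in, then push the cover down and press it again so that it latches shut and stays level by itself. Press gently, do not pinch or force anything, and leave the spray bottle, screwdriver, tape roll and jar where they are.

Things in the scene. Friction and masses are not known exactly. Their poses are not given: they have to be found in the camera images.
- console: Test set fixed to the bench: black case 260 mm deep (x), 340 wide (y), 85 high, pale grey deck. Origin: centre of underside; front faces the robot at yaw 0. A fuse bay (126 x 150 mm, 50 deep) opens in the deck from 115 mm in front of the origin to 11 mm behind, centred in y; the yellow cover fills it. Knobs 14 mm high on the deck at left (+y), posts 18 mm high and a meter at the rear.
- cover (a joint): Cover angle (rad): 0 latched, level; 1.25 popped fully open, nearly upright, at a stop; about -0.065 pressed in to its stop. Push-push latch: press the shut cover in about 6.5 mm to its stop (5 to 6 N) and let go: it springs open by itself. Swing it down, press it in to the same stop, let go: it stays latched at 0. Pressing less than 5 mm below level changes nothing (it stays latched, or reopens).
- press_pad (a point): Centre of the black pressing patch (22 x 60 mm) on the cover's top face, 20 mm from the free edge, 100 mm from the hinge, midway in width. It moves with the cover: its x axis runs along the cover to the hinge, y along the hinge, z out of the top face (up when shut, mainly towards the case's rear when open).
- cover_hinge (a point): Middle of the cover's hinge axis (its y), 8 mm behind the case's origin, 85 mm above the bench; axes as the case's. The cover: yellow plate 120 mm from hinge to free edge, 144 mm wide, 6 mm thick, hinge at mid-thickness. The free edge, nearest the case's front, swings up and to the rear. A spring drives it open: about 3 N at the patch when shut, under 1 N when open.
- plunger_top (a point): Centre of the top of the tripped breaker's red plunger, 18 mm across, upright in the bay 25 to 35 mm behind its front wall, 41 to 45 mm left or right of its middle, under the cover. Its top is 9 to 11 mm below the deck when tripped. On the other side stands a like breaker with a black plunger (sound, already in); between them a grey latch tower, 32 mm wide, top 11 mm below the deck.
- tripped_base: Housing of the tripped (red) breaker: upright grey cylinder 26 mm across, 24 mm high, on the floor of the bay. Origin at the centre of its underside, 35 mm above the bench.
- tripped (a joint): How far the red plunger is pushed down (m): starts at 0 to 0.002 (popped out), 0.007 is fully in, against a stop. Pushing it takes about 3 N; it stays where it is left.
- spray_mid (a point): Bystander: white spray bottle with blue label and cap, 60 mm across, 150 mm high, standing on the bench left of the case. Point at half height.
- driver: Bystander: screwdriver with a green handle lying on the bench right of the case.
- tape: Bystander: roll of blue tape lying flat on the bench right of the case, 90 mm across, 24 mm high. Origin at the centre of its underside.
- jar_mid (a point): Bystander: small grey jar with a white lid, 36 mm across, 50 mm high, standing on the deck of the case, right of the cover. Point at half height.

How it is judged:
By the outcome, as a careful person would: the job done as asked, in the order asked, and still so for the second after the job is handed in, with the robot touching nothing.
It also fails if it takes over 54 s, if anything falls off the work surface, if the arm or the gripper's body presses on something with over 40 N, if the wrist force passes 120 N, or if a joint passes its speed limit or range.

## Working session

There is one attempt and no reset: what is moved stays moved. The work goes in short steps, Python scripts to look and compute and a tool call to move; the robot and the scene stay as the last step left them, time stands still between calls to the robot, and variables do not carry over. Pictures are saved under pics/ and viewed, and the job is handed in when it is done.

Besides the shell and the picture viewer there is one more tool, called after "Call:" by a JSON object that holds its "api" and its "payload". jog_arm: Moves the arm, as the interface text tells. Shifts and turns lie within -1 to 1; 1 stands for 0.3 m of shift or 90 degrees of turn. Its arguments: {"type":"object","properties":{"moves":{"type":"array","items":{"type":"array"}},"force":{"type":"number"}},"required":["moves"]}

```bash
mkdir -p pics; cat > h.py <<'E'
import numpy as np,cv2
from scipy.spatial.transform import Rotation as R
from workcell import status,optics,manip
def ray(name,u,v):
    c=optics.get_calibration(name);K=np.array(c['K']);W=np.array(c['world_to_cam'])
    d=np.array([(u-K[0,2])/K[0,0],(v-K[1,2])/K[1,1],1.]);d=d*[1,-1,-1]
    return -W[:3,:3].T@W[:3,3], W[:3,:3].T@d
def onz(name,u,v,z):
    o,d=ray(name,u,v);return o+d*(z-o[2])/d[2]
def bydepth(name,u,v,dep):
    o,d=ray(name,u,v);return o+d*dep
E
python3 - <<'E'
from h import *
s=status.sense();print(s);print(manip.tcp_to_tips)
for n in('top','side'):
    p,d=optics.camera(n);cv2.imwrite(f'pics/{n}0.png',p);np.save(f'{n}0.npy',d);print(optics.get_calibration(n))
print(optics.get_calibration('wrist'))
E
```

```text
{'clock': 0.0, 'qpos': array([-1.24249045,  0.59213943,  0.0483405 ,  1.60983843, -0.03331168,
        0.9426856 , -0.03372237]), 'joint_velocities': array([-0.00042271, -0.00044494, -0.00038123, -0.00270829, -0.0009478 ,
       -0.00074229, -0.00024335]), 'joint_efforts': array([-8.65649713e-05, -5.48693490e+01,  1.54653411e+00, -1.98119223e+01,
        9.39166930e-03,  9.01585881e-03,  1.01561477e-05]), 'eef_pos': array([0.29655403, 0.66084362, 0.30272113]), 'ee_rot': array([ 0.32907208,  1.54569575, -0.33261261]), 'force': array([ 0.11643408, -0.02832833, -0.27046904]), 'wrist_torque': array([ 0.0025703 , -0.00403719,  0.05839076]), 'gripper_width': 0.9993667024118645}
0.0726
{'K': array([[469.7234074 ,   0.        , 252.46819217],
       [  0.        , 469.7234074 , 193.55602635],
       [  0.        ,   0.        ,   1.        ]]), 'world_to_cam': array([[-1.89923219e-02, -9.99819522e-01, -4.64158781e-04,
         5.32054486e-02],
       [ 9.96924538e-01, -1.89726287e-02,  7.60362022e-02,
        -5.94948353e-01],
       [-7.60312856e-02,  9.81372746e-04,  9.97104950e-01,
      
[... 352 characters left out ...]
[ 0.52564851,  0.50137655,  0.68725192, -0.38604424],
       [-0.50883807, -0.46211266,  0.72631653, -0.6927185 ],
       [ 0.        ,  0.        ,  0.        ,  1.        ]])}
{'K': array([[334.44780011,   0.        , 258.05854932],
       [  0.        , 334.44780011, 187.14992074],
       [  0.        ,   0.        ,   1.        ]]), 'tool_from_camera': array([[ 2.42080059e-04,  3.25434895e-01, -9.45564419e-01,
        -6.99242367e-02],
       [ 9.99999953e-01, -2.58576479e-04,  1.67022188e-04,
         4.15255304e-04],
       [-1.90145870e-04, -9.45564415e-01, -3.25434942e-01,
        -8.23488234e-02],
       [ 0.00000000e+00,  0.00000000e+00,  0.00000000e+00,
         1.00000000e+00]])}
```

View pics/top0.png

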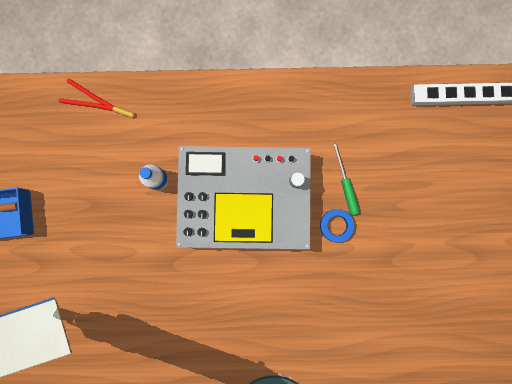

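View pics/side0.png

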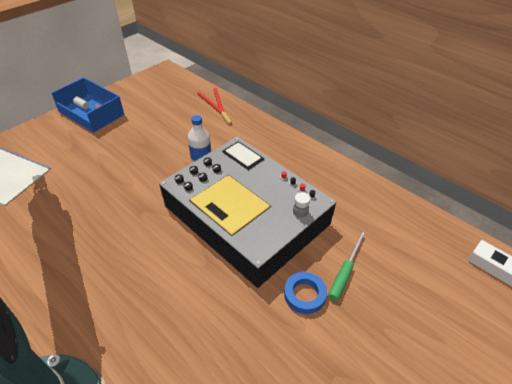

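The top view shows the cover at about (214-272, 193-242), its black patch at (243,233), the jar at (297,180) and the spray bottle at (150,175). Both views show the cover shut. Next I measure these points.

```bash
python3 - <<'E'
from h import *
for n in('top','side'):
    p=cv2.imread(f'pics/{n}0.png');d=np.load(f'{n}0.npy')
    h=cv2.cvtColor(p,cv2.COLOR_BGR2HSV)
    m=cv2.inRange(h,(24,180,120),(34,255,255))
    k,l,st,c=cv2.connectedComponentsWithStats(m);i=1+np.argmax(st[1:,4])
    m=(l==i).astype(np.uint8)
    cs,_=cv2.findContours(m,cv2.RETR_CCOMP,cv2.CHAIN_APPROX_NONE)
    cs=sorted(cs,key=cv2.contourArea)[::-1]
    for q,c in enumerate(cs[:2]):
        P=np.array([onz(n,u,v,.088)[:2] for u,v in c[:,0]]).astype(np.float32)
        print(n,q,cv2.minAreaRect(P*1000))
    u,v=cs[1][:,0].mean(0);
    for uu,vv in((u,v),):
        print('patch',u,v,bydepth(n,u,v,d[int(v),int(u)]),onz(n,u,v,.088))
p=cv2.imread('pics/top0.png');g=np.load('top0.npy')
# console grey deck outline
h=cv2.cvtColor(p,cv2.COLOR_BGR2HSV)
Z=np.array([[bydepth('top',u,v,g[v,u]) for u in range(165,325)] for v in range(135,260)])
m=((Z[...,2]>.075)&(Z[...,2]<.095)).astype(np.uint8)
k,l,st,c=cv2.connectedComponentsWithStats(m);i=1+np.argmax(st[1:,4])
P=Z[l==i][:,:2].astype(np.float32)
print('deck',cv2.minAreaRect(P*1000),np.median(Z[l==i][:,2]))
for nm,u,v in(('jar',297,179),('spray',147,173)): print(nm,bydepth('top',u,v,g[v,u]))
E
```

```text
top 0 ((530.6953735351562, 67.43408203125), (141.69552612304688, 118.68962097167969), 87.28360748291016)
top 1 ((490.86358642578125, 69.19552612304688), (63.55680465698242, 25.32155418395996), 88.91168975830078)
patch 242.921875 232.921875 [0.4910456  0.06806441 0.0901062 ] [0.49103063 0.06810834 0.088     ]Traceback (most recent call last):
  File "<stdin>", line 6, in <module>
    return _wrapfunc(a, 'argmax', axis=axis, out=out, **kwds)
    return bound(*args, **kwds)
ValueError: attempt to get argmax of an empty sequence
```

```bash
python3 - <<'E'
from h import *
for n in('side',):
    p=cv2.imread(f'pics/{n}0.png');d=np.load(f'{n}0.npy')
    h=cv2.cvtColor(p,cv2.COLOR_BGR2HSV); print(h[200,240],h[211,217])
    m=cv2.inRange(h,(18,130,120),(34,255,255))
    k,l,st,c=cv2.connectedComponentsWithStats(m);i=1+np.argmax(st[1:,4])
    m=(l==i).astype(np.uint8)
    cs,_=cv2.findContours(m,cv2.RETR_CCOMP,cv2.CHAIN_APPROX_NONE)
    cs=sorted(cs,key=cv2.contourArea)[::-1]
    for q,c in enumerate(cs[:2]):
        P=np.array([onz(n,u,v,.088)[:2] for u,v in c[:,0]]).astype(np.float32)
        print(n,q,cv2.minAreaRect(P*1000))
    u,v=cs[1][:,0].mean(0)
    print('patch',u,v,bydepth(n,u,v,d[int(v),int(u)]),onz(n,u,v,.088))
p=cv2.imread('pics/top0.png');g=np.load('top0.npy')
Z=np.array([[bydepth('top',u,v,g[v,u]) for u in range(165,325)] for v in range(135,260)])
m=((Z[...,2]>.075)&(Z[...,2]<.095)).astype(np.uint8)
k,l,st,c=cv2.connectedComponentsWithStats(m);i=1+np.argmax(st[1:,4])
P=Z[l==i][:,:2].astype(np.float32)
print('deck',cv2.minAreaRect(P*1000),np.median(Z[l==i][:,2]))
for nm,u,v in(('jar',297,179),('spray',147,173)): print(nm,bydepth('top',u,v,g[v,u]))
E
```

```text
[ 23 138 237] [140  15  52]
side 0 ((529.0150756835938, 64.8833999633789), (143.8108367919922, 120.24098205566406), 87.96391296386719)
side 1 ((491.565673828125, 69.12080383300781), (60.32011413574219, 22.659395217895508), 88.25257873535156)
patch 216.25531914893617 210.70212765957447 [0.49294905 0.07084239 0.08522707] [0.4914012  0.06892826 0.088     ]Traceback (most recent call last):
  File "<stdin>", line 16, in <module>
  File "h.py", line 11, in bydepth
    o,d=ray(name,u,v);return o+d*dep
        ~~~^^^^^^^^^^
  File "h.py", line 5, in ray
    c=optics.get_calibration(name);K=np.array(c['K']);W=np.array(c['world_to_cam'])
ValueError: time passes only in moves, steps and waits
```

```bash
cat > h.py <<'E'
import numpy as np,cv2,functools
from scipy.spatial.transform import Rotation as R
from workcell import status,optics,manip
TIP=.0726
@functools.lru_cache
def cal(n): return optics.get_calibration(n)
def pose():
    s=status.sense(); return np.array(s['eef_pos']),R.from_rotvec(s['ee_rot']).as_matrix()
def cam(name):
    c=cal(name);K=np.array(c['K'])
    if name=='wrist':
        p,A=pose();T=np.eye(4);T[:3,:3]=A;T[:3,3]=p;T=T@np.array(c['tool_from_camera'])
    else: T=np.linalg.inv(np.array(c['world_to_cam']))
    return K,T
def px2dir(name,uv):
    K,T=cam(name);uv=np.asarray(uv,float).reshape(-1,2)
    d=np.c_[(uv[:,0]-K[0,2])/K[0,0],-(uv[:,1]-K[1,2])/K[1,1],-np.ones(len(uv))]
    return T[:3,3],d@T[:3,:3].T
def onz(name,uv,z):
    o,d=px2dir(name,uv);return o+d*((z-o[2])/d[:,2])[:,None]
def bydepth(name,uv,dep):
    o,d=px2dir(name,uv);return o+d*np.asarray(dep).reshape(-1,1)
def plan(tip):
    p,A=pose();t=p+A[:,0]*TIP
    s=status.sense()
    print('clock',s['clock'],'tip',t.round(4),'F',np.round(s['force'],2),'w',round(s['gripper_width'],3))
    d=np.array(tip)-t;print('shift units',(A.T@d/.3).round(4),'mm',(d*1000).round(1))
E
python3 - <<'E'
from h import *
p=cv2.imread('pics/top0.png');g=np.load('top0.npy')
vv,uu=np.mgrid[135:260,165:325];Z=bydepth('top',np.c_[uu.ravel(),vv.ravel()],g[135:260,165:325].ravel())
m=((Z[:,2]>.075)&(Z[:,2]<.096)).astype(np.uint8).reshape(vv.shape)
k,l,st,c=cv2.connectedComponentsWithStats(m);i=1+np.argmax(st[1:,4])
P=Z[(l==i).ravel()]
print('deck',cv2.minAreaRect((P[:,:2]*1000).astype(np.float32)),np.median(P[:,2]))
print('jar,spray',bydepth('top',[(297,179),(147,173)],[g[179,297],g[173,147]]))
p,A=pose();print('A',A.round(3))
print('tool z vs desired',)
plan([.491,.069,.25])
E
```

```text
deck ((583.3163452148438, 65.85160064697266), (340.5614013671875, 260.68316650390625), 88.01722717285156) 0.08643769370259391
jar,spray [[ 0.6212419  -0.0684206   0.13406211]
 [ 0.64116953  0.29762204  0.15007744]]
A [[-0.001  0.409  0.912]
 [-0.002  0.912 -0.409]
 [-1.    -0.002  0.   ]]
tool z vs desired
clock 0.1 tip [0.2965 0.6608 0.2303] F [0.17 0.58 0.7 ] w 1.002
shift units [-0.0626 -1.5346  1.399 ] mm [ 194.5 -591.8   19.7]
```

Call:
{"api": "jog_arm", "payload": {"moves": [[1, [0, 0, 0], -0.082], [1, [0, 0, 0], -0.082], [1, [0, 0, 0], -0.082], [1, [0, -0.1, 0.035], 0], [1, [0, -0.16, 0.06], 0]], "force": 20}}

```text
clock: 0.72
eef_pos: [0.3213, 0.5831, 0.3032]
ee_rot: [0.026, 1.572, -0.025]
force: [1.8, -1.1, 0.3]
gripper_width: -0.002
```

Call:
{"api": "jog_arm", "payload": {"moves": [[1, [0, -0.16, 0.06], 0], [1, [0, -0.16, 0.06], 0], [1, [0, -0.16, 0.06], 0], [1, [0, -0.16, 0.06], 0], [1, [0, -0.16, 0.06], 0]]}}

```text
clock: 1.35
eef_pos: [0.4043, 0.3376, 0.3037]
ee_rot: [0.027, 1.571, -0.028]
force: [-0.5, -0.4, 0.6]
gripper_width: 0.0
```

Call:
{"api": "jog_arm", "payload": {"moves": [[1, [0, -0.16, 0.06], 0], [1, [0, -0.16, 0.06], 0], [1, [0, -0.16, 0.06], 0], [1, [0, -0.16, 0.06], 0], [1, [0, 0, 0], 0]]}}

```text
clock: 1.98
eef_pos: [0.47, 0.1401, 0.3037]
ee_rot: [0.033, 1.571, -0.037]
force: [-0.0, 0.7, -0.7]
gripper_width: 0.001
```

```bash
python3 - <<'E'
from h import *
p,A=pose();print(A.round(3));plan([.4914,.069,.10])
i,_=optics.camera('wrist');cv2.imwrite('pics/w1.png',i)
E
```

```text
[[-0.     0.044  0.999]
 [-0.002  0.999 -0.044]
 [-1.    -0.002 -0.   ]]
clock 1.975 tip [0.47   0.1399 0.2311] F [-0.02  0.7  -0.72] w 0.001
shift units [ 0.4376 -0.2321  0.0818] mm [  21.4  -70.9 -131.1]
```

View pics/w1.png

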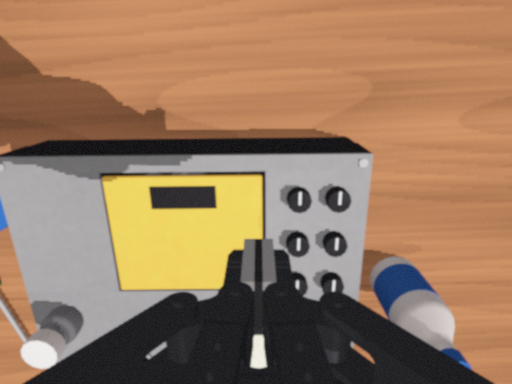

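The wrist view shows the cover shut with its patch at (183,197), and the shut fingers pointing at (258,245). I'll go above the patch.

Call:
{"api": "jog_arm", "payload": {"moves": [[1, [0, -0.116, 0.041], 0], [1, [0, -0.116, 0.041], 0], [1, [0.15, 0, 0], 0], [1, [0.15, 0, 0], 0], [1, [0.1, 0, 0], 0]]}}

```text
clock: 2.65
eef_pos: [0.4904, 0.0764, 0.1821]
ee_rot: [0.026, 1.573, -0.025]
force: [-0.1, -0.0, -0.0]
gripper_width: 0.001
```

Call:
{"api": "jog_arm", "payload": {"moves": [[1, [0, 0, 0], 0], [1, [0, 0, 0], 0]]}}

```text
clock: 2.9
eef_pos: [0.4918, 0.0757, 0.1846]
ee_rot: [0.027, 1.57, -0.026]
force: [0.1, 0.6, -0.4]
gripper_width: -0.0
```

```bash
python3 - <<'E'
from h import *
plan([.4914,.069,.088])
i,_=optics.camera('wrist');cv2.imwrite('pics/w2.png',i)
i,_=optics.camera('side');cv2.imwrite('pics/s2.png',cv2.resize(i[100:292,120:376],None,fx=3,fy=3))
E
```

```text
clock 2.9 tip [0.4919 0.0758 0.112 ] F [ 0.09  0.58 -0.37] w -0.0
shift units [ 0.0801 -0.0227 -0.0008] mm [ -0.5  -6.8 -24. ]
```

View pics/w2.png

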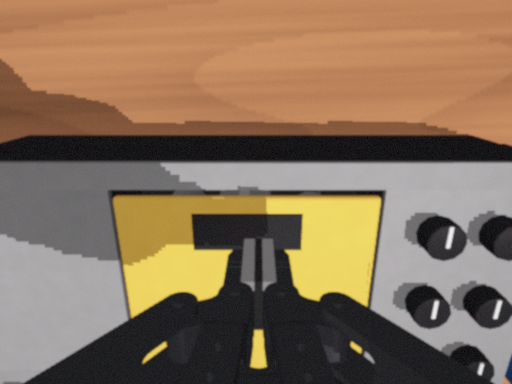

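View pics/s2.png

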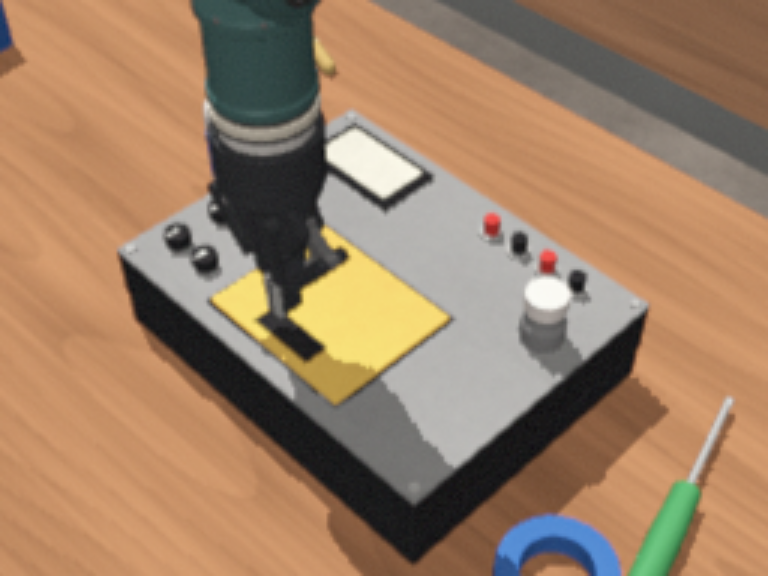

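Wrist view: the patch spans (193-301, 213-248), and the fingers at x≈258 are about 7 mm to the left of its centre. The side view shows the tips above the patch. I'll correct and lower.

Call:
{"api": "jog_arm", "payload": {"moves": [[1, [0.03, -0.022, 0], 0], [1, [0.03, 0, 0], 0], [1, [0.01, 0, 0], 0], [1, [0, 0, 0], 0]]}}

```text
clock: 3.5
eef_pos: [0.4909, 0.068, 0.1625]
ee_rot: [0.028, 1.571, -0.028]
force: [1.0, 0.6, 0.1]
gripper_width: 0.002
```

Call:
{"api": "jog_arm", "payload": {"moves": [[1, [0.01, 0, 0], 0], [1, [0.005, 0, 0], 0], [1, [0, 0, 0], 0]]}}

```text
clock: 3.88
eef_pos: [0.4912, 0.0681, 0.1585]
ee_rot: [0.028, 1.57, -0.028]
force: [-0.9, 0.2, 3.6]
gripper_width: -0.001
```

Call:
{"api": "jog_arm", "payload": {"moves": [[1, [0.007, 0, 0], 0], [1, [0.003, 0, 0], 0], [1, [0, 0, 0], 0]]}}

```text
clock: 4.25
eef_pos: [0.4912, 0.0681, 0.1554]
ee_rot: [0.028, 1.57, -0.028]
force: [-1.0, 1.0, 3.9]
gripper_width: 0.003
```

```bash
python3 - <<'E'
from h import *
plan([.4914,.069,.0815])
E
```

```text
clock 4.25 tip [0.4912 0.0681 0.0828] F [-1.04  1.03  3.87] w 0.003
shift units [0.0044 0.003  0.0004] mm [ 0.2  0.9 -1.3]
```

Call:
{"api": "jog_arm", "payload": {"moves": [[1, [0.005, 0, 0], 0], [1, [0, 0, 0], 0]]}}

```text
clock: 4.5
eef_pos: [0.4912, 0.0681, 0.1542]
ee_rot: [0.028, 1.57, -0.028]
force: [-2.2, -0.5, 6.8]
gripper_width: 0.001
```

Call:
{"api": "jog_arm", "payload": {"moves": [[1, [0.005, 0, 0], 0], [1, [0, 0, 0], 0]]}}

```text
clock: 4.75
eef_pos: [0.4913, 0.0681, 0.1533]
ee_rot: [0.028, 1.57, -0.028]
force: [-2.3, -0.0, 13.1]
gripper_width: -0.001
```

The force has jumped to 13 N, so the cover is at its stop. I'll let go, moving up and back.

Call:
{"api": "jog_arm", "payload": {"moves": [[1, [-0.1, 0, -0.02], 0], [1, [-0.15, 0, -0.08], 0], [1, [-0.15, 0, -0.08], 0], [1, [-0.1, 0, -0.1], 0], [1, [0, 0, 0], 0]]}}

```text
clock: 5.38
eef_pos: [0.4057, 0.071, 0.3037]
ee_rot: [0.028, 1.568, -0.026]
force: [0.3, -0.2, -0.5]
gripper_width: -0.0
```

Call:
{"api": "jog_arm", "payload": {"moves": [[1, [0, 0, 0], 0], [1, [0, 0, 0], 0], [1, [0, 0, 0], 0]]}}

```text
clock: 5.75
eef_pos: [0.4075, 0.0709, 0.3015]
ee_rot: [0.028, 1.572, -0.029]
force: [-0.2, -0.2, -0.0]
gripper_width: 0.002
```

```bash
python3 - <<'E'
from h import *
plan([.4914,.069,.0815])
for n in ('wrist','top','side'):
    i,d=optics.camera(n);cv2.imwrite(f'pics/{n}3.png',i);np.save(f'{n}3.npy',d)
i=cv2.imread('pics/side3.png');cv2.imwrite('pics/s3.png',cv2.resize(i[100:292,120:376],None,fx=3,fy=3))
i=cv2.imread('pics/top3.png');cv2.imwrite('pics/t3.png',cv2.resize(i[120:280,150:350],None,fx=3.5,fy=3.5))
E
```

```text
clock 5.75 tip [0.4074 0.0709 0.2289] F [-0.24 -0.17 -0.05] w 0.002
shift units [0.4908 0.0041 0.281 ] mm [  84.    -1.9 -147.4]
```

View pics/wrist3.png

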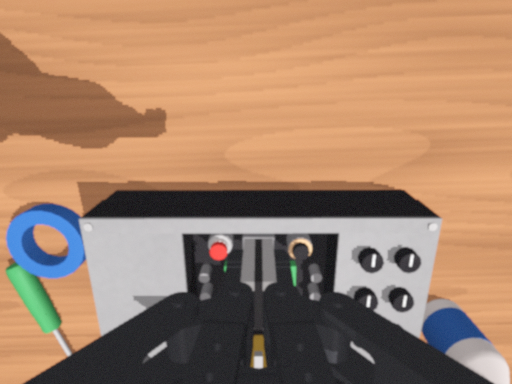

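View pics/s3.png

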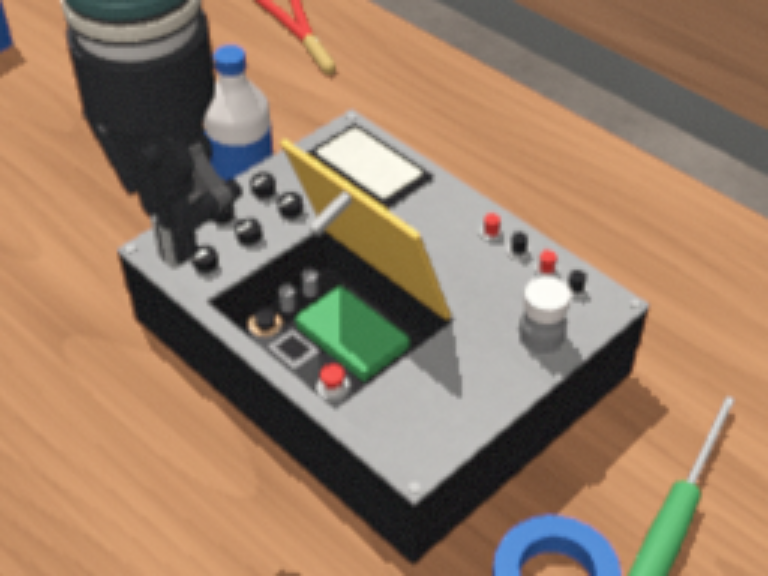

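View pics/t3.png

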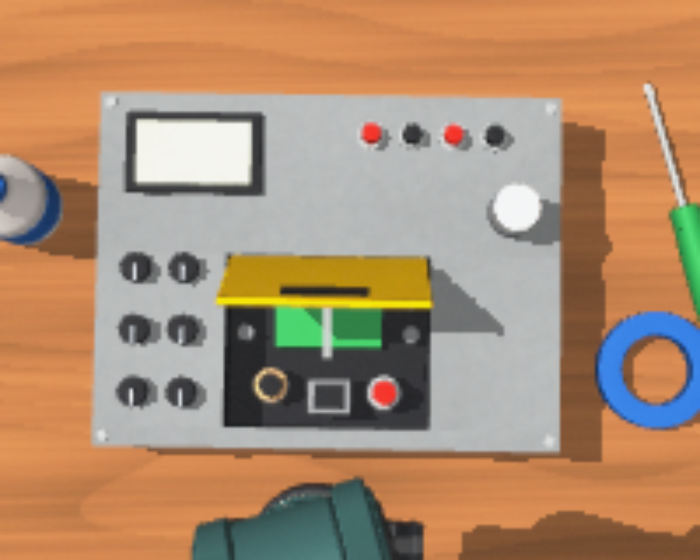

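The cover is fully open. In the top crop the red plunger is at (384,392), on the right-hand side, and a grey peg sticks out of the underside of the cover at (327,335). I'll measure both.

```bash
python3 - <<'E'
from h import *
O=np.array([.5833,.0659,0]);a=np.radians(-2);Rz=np.array([[np.cos(a),np.sin(a),0],[-np.sin(a),np.cos(a),0],[0,0,1]])
def loc(P): return ((P-O)@Rz.T*1000).round(1)
rays=[]
for n,box in(('top',(220,250,240,280)),('side',(215,240,215,250))):
    p=cv2.imread(f'pics/{n}3.png');h=cv2.cvtColor(p,cv2.COLOR_BGR2HSV);d=np.load(f'{n}3.npy')
    m=cv2.inRange(h,(0,140,90),(9,255,255))|cv2.inRange(h,(172,140,90),(180,255,255))
    M=np.zeros_like(m);r0,r1,c0,c1=box;M[r0:r1,c0:c1]=m[r0:r1,c0:c1]
    v,u=np.nonzero(M);c=(u.mean(),v.mean());print(n,len(u),c,'rows',v.min(),v.max(),'cols',u.min(),u.max())
    q=bydepth(n,np.c_[u,v],d[v,u]);
    top=q[:,2]>np.percentile(q[:,2],60)
    print(' depth med',np.median(q,0),loc(np.median(q,0)),'zpct',np.percentile(q[:,2],[10,50,90]))
    P=onz(n,[c],.075)[0];print(' plane',P,loc(P)); rays.append((px2dir(n,[c])[0],px2dir(n,[c])[1][0]))
d=np.load('top3.npy')
for U,V in((327,312),(327,330),(327,350),(240,299),(410,299),(325,262),(325,291),(325,275)):
    u=150+U/3.5;v=120+V/3.5
    print((U,V),loc(bydepth('top',[(u,v)],[d[int(v),int(u)]])[0]))
ds=np.load('side3.npy')
for U,V in((346,198),(335,208),(320,222),(330,213)):
    u=120+U/3;v=100+V/3
    print('s',(U,V),loc(bydepth('side',[(u,v)],[ds[int(v),int(u)]])[0]))
E
```

```text
top 34 (np.float64(259.5), np.float64(231.7058823529412)) rows 229 235 cols 257 262
 depth med [0.4925926  0.02575248 0.0762424 ] [-89.3 -43.3  76.2] zpct [0.07340238 0.0762424  0.0778545 ]
 plane [0.49324215 0.02574241 0.075     ] [-88.6 -43.3  75. ]
side 50 (np.float64(230.46), np.float64(224.54)) rows 221 228 cols 227 234
 depth med [0.49349787 0.02532437 0.0735629 ] [-88.3 -43.7  73.6] zpct [0.03471814 0.0735629  0.07516194]
 plane [0.4923915  0.02472818 0.075     ] [-89.4 -44.3  75. ]
(327, 312) [-36.3  -3.4 193.5]
(327, 330) [-48.1  -3.5 187.1]
(327, 350) [-61.4  -3.7 185.5]
(240, 299) [-29.   54.  201.8]
(410, 299) [-27.  -58.3 196.7]
(325, 262) [  3.6   0.5 102.6]
(325, 291) [-21.9  -1.6 184.7]
(325, 275) [ -8.3  -0.5 140.4]
s (346, 198) [-34.1  -5.5 191.1]
s (335, 208) [-42.8  -3.  185.4]
s (320, 222) [-58.8  -4.7 183.3]
s (330, 213) [-49.8  -5.5 186.7]
```

```bash
python3 - <<'E'
from h import *
p,A=pose();d=np.load('side3.npy')
v,u=np.nonzero(d>0);P=(bydepth('side',np.c_[u,v],d[v,u])-p)@A*1000
for a in range(-160,75,10):
    s=(P[:,0]>=a)&(P[:,0]<a+10)&(abs(P[:,1])<90)&(abs(P[:,2])<100)
    if s.sum(): print(a,s.sum(),'y',P[s,1].min().round(),P[s,1].max().round(),'z',P[s,2].min().round(),P[s,2].max().round())
E
```

```text
-160 281 y -36.0 11.0 z -33.0 30.0
-150 262 y -36.0 9.0 z -33.0 27.0
-140 324 y -37.0 19.0 z -35.0 33.0
-130 269 y -38.0 14.0 z -35.0 30.0
-120 216 y -38.0 12.0 z -35.0 25.0
-110 184 y -41.0 20.0 z -35.0 28.0
-100 403 y -40.0 24.0 z -37.0 37.0
-90 239 y -40.0 10.0 z -37.0 30.0
-80 235 y -40.0 14.0 z -37.0 26.0
-70 231 y -40.0 11.0 z -37.0 29.0
-60 116 y -40.0 6.0 z -37.0 25.0
-50 81 y -41.0 -17.0 z -11.0 11.0
-40 146 y -47.0 9.0 z -19.0 10.0
-30 186 y -60.0 17.0 z -20.0 11.0
-20 217 y -63.0 60.0 z -19.0 13.0
-10 117 y -60.0 57.0 z -17.0 12.0
0 138 y -53.0 48.0 z -17.0 10.0
10 77 y -45.0 41.0 z -15.0 10.0
20 96 y -36.0 37.0 z -14.0 10.0
30 22 y -14.0 8.0 z -13.0 6.0
40 44 y -16.0 6.0 z -11.0 6.0
50 56 y -16.0 7.0 z -11.0 8.0
60 38 y -16.0 5.0 z -12.0 6.0
70 7 y -8.0 3.0 z -10.0 2.0
```

The plunger top is at local (-88.8, -43.5), z≈0.075, which agrees with the sizes given. The peg reaches local x≈-65 at z≈0.185, so I'll turn the hand 30° and offset it slightly to keep the gripper body clear of both the peg and the cover.

Call:
{"api": "jog_arm", "payload": {"moves": [[1, [0, 0, 0], -0.111], [1, [0, 0, 0], -0.111], [1, [0, 0, 0], -0.111], [1, [0, 0, 0], 0]]}}

```text
clock: 6.4
eef_pos: [0.4072, 0.0709, 0.3023]
ee_rot: [-0.381, 1.537, 0.381]
force: [-0.2, 0.4, -0.4]
gripper_width: -0.004
```

```bash
python3 - <<'E'
from h import *
p,A=pose();print(A.round(3));plan([.4897,.0211,.1])
E
```

```text
[[-0.    -0.467  0.884]
 [ 0.     0.884  0.467]
 [-1.     0.    -0.   ]]
clock 6.4 tip [0.4072 0.0709 0.2297] F [-0.25  0.41 -0.38] w -0.004
shift units [ 0.4321 -0.2752  0.166 ] mm [  82.5  -49.8 -129.7]
```

Call:
{"api": "jog_arm", "payload": {"moves": [[1, [0, -0.138, 0.083], 0], [1, [0, -0.137, 0.083], 0], [1, [0, 0, 0], 0], [1, [0.1, 0, 0], 0], [1, [0, 0, 0], 0]]}}

```text
clock: 7.02
eef_pos: [0.4877, 0.0216, 0.2707]
ee_rot: [-0.381, 1.543, 0.382]
force: [-0.0, 0.4, -0.4]
gripper_width: 0.002
```

```bash
python3 - <<'E'
from h import *
plan([.4897,.0211,.08])
i,_=optics.camera('wrist');cv2.imwrite('pics/w4.png',i)
E
```

```text
clock 7.025 tip [0.4872 0.0216 0.1981] F [-0.03  0.38 -0.4 ] w 0.002
shift units [ 0.3938 -0.0062  0.0086] mm [   2.5   -0.5 -118.1]
```

View pics/w4.png

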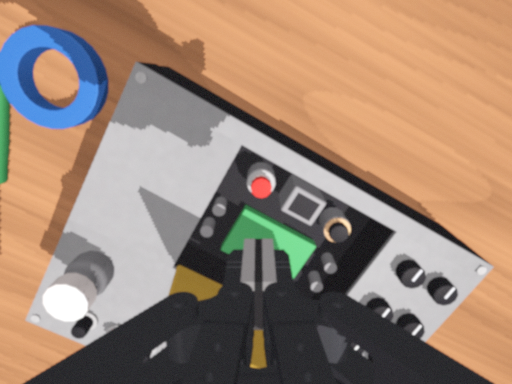

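The wrist view shows the red plunger at (262,185) and the tower at (303,203). The fingers are still about 120 mm above the plunger. I'll lower in stages.

```bash
python3 - <<'E'
from h import *
print(onz('wrist',[(262,186)],.075))
E
```

```text
[[0.49390602 0.02751314 0.075     ]]
```

Call:
{"api": "jog_arm", "payload": {"moves": [[1, [0.1, -0.006, 0.008], 0], [1, [0.1, 0, 0], 0], [1, [0.1, 0, 0], 0], [1, [0.03, 0, 0], 0], [1, [0, 0, 0], 0]]}}

```text
clock: 7.7
eef_pos: [0.4929, 0.0212, 0.1739]
ee_rot: [-0.382, 1.537, 0.382]
force: [0.4, -0.2, 0.3]
gripper_width: 0.003
```

```bash
python3 - <<'E'
from h import *
plan([.4897,.0211,.075])
i,_=optics.camera('wrist');cv2.imwrite('pics/w5.png',i)
i,_=optics.camera('side');cv2.imwrite('pics/s5.png',cv2.resize(i[100:292,120:376],None,fx=3,fy=3))
E
```

```text
clock 7.7 tip [0.4929 0.0212 0.1013] F [ 0.38 -0.2   0.33] w 0.003
shift units [ 0.0875  0.0047 -0.0098] mm [ -3.2  -0.1 -26.3]
```

View pics/w5.png

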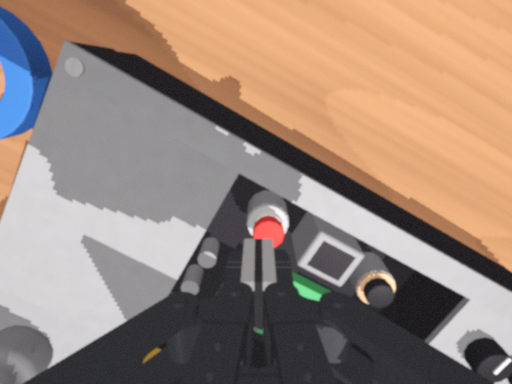

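View pics/s5.png

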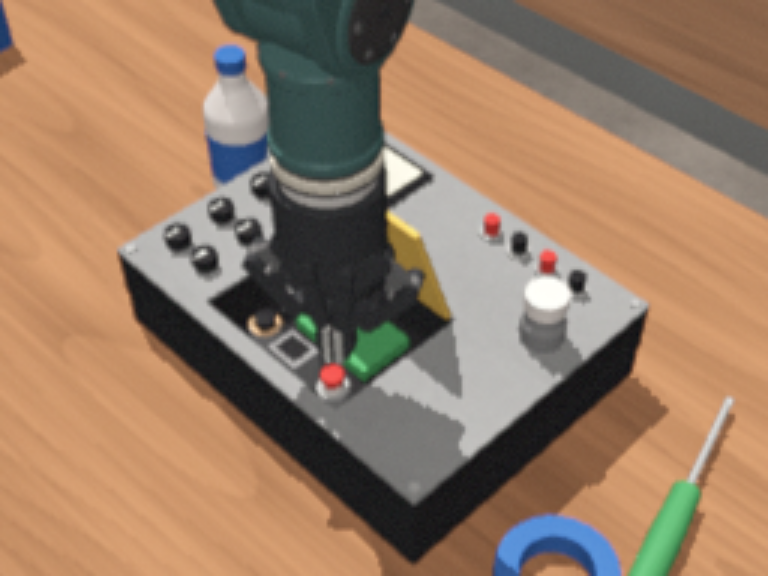

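Wrist view: plunger at (268,232), fingertip at (259,240). Side view: the cover is still up, and the hand is clear of it. I'll correct by 3 mm and lower.

Call:
{"api": "jog_arm", "payload": {"moves": [[1, [0.03, 0.004, -0.009], 0], [1, [0.03, 0, 0], 0], [1, [0.01, 0, 0], 0], [1, [0, 0, 0], 0]]}}

```text
clock: 8.3
eef_pos: [0.4897, 0.0208, 0.152]
ee_rot: [-0.382, 1.538, 0.382]
force: [-0.4, 0.1, 0.7]
gripper_width: 0.005
```

```bash
python3 - <<'E'
from h import *
plan([.4897,.0211,.075])
i,_=optics.camera('wrist');cv2.imwrite('pics/w6.png',i)
E
```

```text
clock 8.3 tip [0.4896 0.0208 0.0794] F [-0.41  0.1   0.67] w 0.005
shift units [0.0148 0.0008 0.0008] mm [ 0.1  0.3 -4.4]
```

View pics/w6.png

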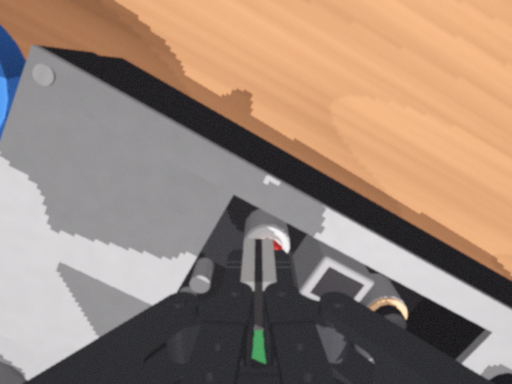

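The tip covers most of the plunger, with a red sliver left at (277,245). I'll shift 2.5 mm toward it and press down gently.

Call:
{"api": "jog_arm", "payload": {"moves": [[1, [0.005, 0.009, 0], 0], [1, [0.007, 0, 0], 0], [1, [0.005, 0, 0], 0], [1, [0, 0, 0], 0]]}}

```text
clock: 8.85
eef_pos: [0.4885, 0.0232, 0.1473]
ee_rot: [-0.382, 1.537, 0.382]
force: [-0.4, -0.8, -0.9]
gripper_width: 0.002
```

Call:
{"api": "jog_arm", "payload": {"moves": [[1, [0.007, 0, 0], 0], [1, [0, 0, 0], 0]]}}

```text
clock: 9.1
eef_pos: [0.4886, 0.0232, 0.1452]
ee_rot: [-0.382, 1.537, 0.382]
force: [-0.6, 0.6, 0.2]
gripper_width: -0.001
```

Call:
{"api": "jog_arm", "payload": {"moves": [[1, [0.005, 0, 0], 0], [1, [0, 0, 0], 0]]}}

```text
clock: 9.35
eef_pos: [0.4886, 0.0232, 0.1436]
ee_rot: [-0.382, 1.537, 0.382]
force: [0.5, 0.8, 1.9]
gripper_width: -0.003
```

Call:
{"api": "jog_arm", "payload": {"moves": [[1, [0.005, 0, 0], 0], [1, [0, 0, 0], 0]]}}

```text
clock: 9.6
eef_pos: [0.4885, 0.0232, 0.1421]
ee_rot: [-0.382, 1.537, 0.382]
force: [0.3, 0.1, 0.8]
gripper_width: 0.001
```

Call:
{"api": "jog_arm", "payload": {"moves": [[1, [0.005, 0, 0], 0], [1, [0, 0, 0], 0]]}}

```text
clock: 9.85
eef_pos: [0.4886, 0.0232, 0.1416]
ee_rot: [-0.382, 1.537, 0.382]
force: [-1.9, -0.1, 12.0]
gripper_width: 0.004
```

Call:
{"api": "jog_arm", "payload": {"moves": [[1, [0.005, 0, 0], 0], [1, [0, 0, 0], 0]]}}

```text
clock: 10.1
eef_pos: [0.4886, 0.0232, 0.1414]
ee_rot: [-0.382, 1.536, 0.382]
force: [-4.4, 0.8, 25.9]
gripper_width: 0.004
```

```bash
python3 - <<'E'
from h import *
plan([.4897,.0211,.068])
i,_=optics.camera('wrist');cv2.imwrite('pics/w7.png',i)
E
```

```text
clock 10.1 tip [0.4886 0.0232 0.0688] F [-4.4   0.76 25.92] w 0.004
shift units [ 0.0026 -0.0078 -0.    ] mm [ 1.1 -2.1 -0.8]
```

View pics/w7.png

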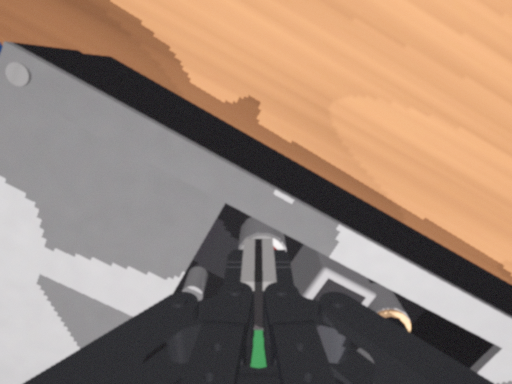

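That is the hard stop: 26 N with the tip at 0.069, which fits a fully-in plunger. I'll lift off and check.

Call:
{"api": "jog_arm", "payload": {"moves": [[1, [-0.04, 0, 0], 0], [1, [-0.14, 0, 0], 0], [1, [-0.16, 0, 0], 0], [1, [-0.16, 0, 0], 0], [1, [-0.12, 0, 0], 0]]}}

```text
clock: 10.78
eef_pos: [0.4886, 0.023, 0.3272]
ee_rot: [-0.382, 1.535, 0.382]
force: [1.0, -0.1, -0.1]
gripper_width: 0.001
```

Call:
{"api": "jog_arm", "payload": {"moves": [[1, [0, 0.05, -0.1], 0], [1, [0, 0.05, -0.15], 0], [1, [0, 0, 0], 0.111], [1, [0, 0, 0], 0.111], [1, [0, 0, 0], 0.111]]}}

```text
clock: 11.4
eef_pos: [0.4078, 0.0143, 0.3251]
ee_rot: [0.032, 1.571, -0.033]
force: [-0.3, 0.5, 0.3]
gripper_width: -0.001
```

```bash
python3 - <<'E'
from h import *
p,A=pose();print(A.round(3));plan([.60,.066,.25])
for n in ('wrist','top','side'):
    i,d=optics.camera(n);cv2.imwrite(f'pics/{n}8.png',i);np.save(f'{n}8.npy',d)
i=cv2.imread('pics/side8.png');cv2.imwrite('pics/s8.png',cv2.resize(i[100:292,120:376],None,fx=3,fy=3))
O=np.array([.5833,.0659,0]);
for n,box in(('top',(220,250,240,280)),('side',(215,240,215,250))):
    p=cv2.imread(f'pics/{n}8.png');h=cv2.cvtColor(p,cv2.COLOR_BGR2HSV);d=np.load(f'{n}8.npy')
    m=cv2.inRange(h,(0,140,90),(9,255,255))|cv2.inRange(h,(172,140,90),(180,255,255))
    M=np.zeros_like(m);r0,r1,c0,c1=box;M[r0:r1,c0:c1]=m[r0:r1,c0:c1]
    v,u=np.nonzero(M)
    if len(u)==0: print(n,'none');continue
    print(n,len(u),u.mean(),v.mean(),'rows',v.min(),v.max(),'cols',u.min(),u.max())
    q=bydepth(n,np.c_[u,v],d[v,u]);print(np.median(q,0),np.percentile(q[:,2],[10,50,90]))
E
```

```text
[[-0.     0.041  0.999]
 [-0.     0.999 -0.041]
 [-1.    -0.    -0.   ]]
clock 11.4 tip [0.4078 0.0143 0.2525] F [-0.34  0.5   0.27] w -0.001
shift units [0.0083 0.1988 0.6331] mm [192.2  51.7  -2.5]
top 33 259.3030303030303 231.63636363636363 rows 229 235 cols 256 262
[0.49257753 0.02685884 0.06912613] [0.06749072 0.06912613 0.07228446]
side 45 230.37777777777777 226.37777777777777 rows 223 230 cols 227 233
[0.49278116 0.0257418  0.06672077] [0.03407861 0.06672077 0.06854923]
```

View pics/wrist8.png

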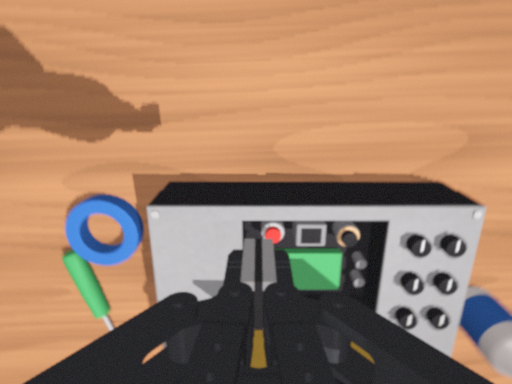

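View pics/s8.png

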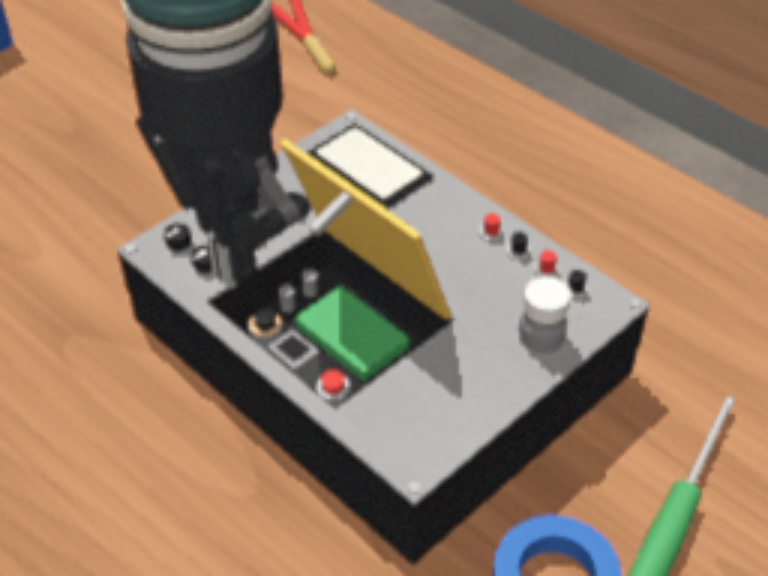

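The plunger is 7 mm lower in both views (0.0762→0.0691 from the top, 0.0736→0.0667 from the side), so it is fully in. The cover is still up. I'll go over it and down behind.

Call:
{"api": "jog_arm", "payload": {"moves": [[1, [0, 0.049, 0.15], 0], [1, [0, 0.049, 0.15], 0], [1, [0, 0.049, 0.15], 0], [1, [0, 0.049, 0.15], 0], [1, [0, 0, 0], 0]]}}

```text
clock: 12.18
eef_pos: [0.5935, 0.0684, 0.3249]
ee_rot: [0.025, 1.568, -0.024]
force: [-1.1, -0.7, -1.0]
gripper_width: -0.002
```

Call:
{"api": "jog_arm", "payload": {"moves": [[1, [0, 0, 0], 0]]}}

```text
clock: 12.3
eef_pos: [0.5892, 0.0665, 0.3244]
ee_rot: [0.026, 1.573, -0.027]
force: [-0.3, -1.0, -0.5]
gripper_width: 0.001
```

```bash
python3 - <<'E'
from h import *
plan([.5893,.0657,.17])
i,_=optics.camera('side');cv2.imwrite('pics/s9.png',cv2.resize(i[100:292,120:376],None,fx=3,fy=3))
E
```

```text
clock 12.3 tip [0.5891 0.0665 0.2518] F [-0.29 -1.02 -0.49] w 0.001
shift units [ 0.2728 -0.0023  0.0015] mm [  0.2  -0.8 -81.8]
```

View pics/s9.png

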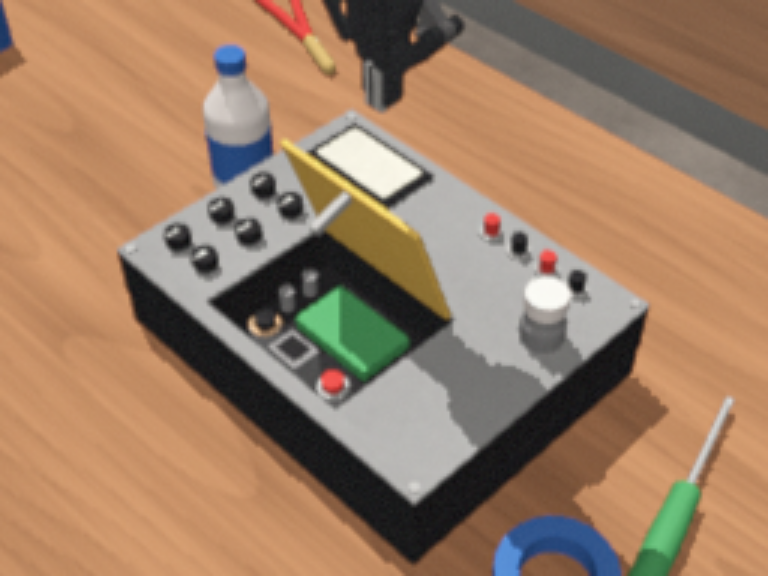

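The tip is behind the open cover and clear of it. I'll lower and compute the closing arc.

Call:
{"api": "jog_arm", "payload": {"moves": [[1, [0.1, -0.002, 0.001], 0], [1, [0.1, 0, 0], 0], [1, [0.073, 0, 0], 0], [1, [0, 0, 0], 0]]}}

```text
clock: 12.85
eef_pos: [0.588, 0.0656, 0.2419]
ee_rot: [0.027, 1.575, -0.028]
force: [-0.5, -0.0, 0.3]
gripper_width: -0.001
```

```bash
python3 - <<'E'
from h import *
plan([.5893,.0657,.17])
p,A=pose();t=p+A[:,0]*TIP
a=np.radians(-2)
prev=t
for th in (71.6,65,58,51,44,37,30,24,18,12,7,3,1):
    r=88+(71.6-th)/70*20;T=np.radians(th)
    lx=8-r*np.cos(T)+3*np.sin(T)+11; z=85+r*np.sin(T)+3*np.cos(T)
    w=np.array([.5833+lx/1000*np.cos(a),.0659+lx/1000*np.sin(a),z/1000])
    d=A.T@(w-prev)/.3;print(th,w.round(4),d.round(3));prev=w
E
```

```text
clock 12.85 tip [0.5877 0.0655 0.1693] F [-0.5  -0.04  0.34] w -0.001
shift units [-0.0022  0.0008  0.0053] mm [1.6 0.2 0.7]
71.6 [0.5774 0.0661 0.1694] [-0.     0.001 -0.034]
65 [0.567  0.0665 0.1677] [ 0.006 -0.    -0.034]
58 [0.5562 0.0668 0.1645] [ 0.011  0.    -0.036]
51 [0.5456 0.0672 0.1599] [ 0.016  0.    -0.035]
44 [0.5354 0.0676 0.1538] [ 0.02   0.    -0.034]
37 [0.526  0.0679 0.1463] [ 0.025  0.    -0.031]
30 [0.5173 0.0682 0.1375] [ 0.029  0.    -0.029]
24 [0.5107 0.0684 0.1291] [ 0.028  0.    -0.022]
18 [0.505  0.0686 0.1198] [ 0.031  0.    -0.019]
12 [0.5002 0.0688 0.1098] [ 0.033  0.    -0.016]
7 [0.4971 0.0689 0.101 ] [ 0.029  0.    -0.01 ]
3 [0.4951 0.069  0.0936] [ 0.024  0.    -0.007]
1 [0.4943 0.069  0.0899] [ 0.012  0.    -0.003]
```

Call:
{"api": "jog_arm", "payload": {"moves": [[1, [0, 0, -0.034], 0], [1, [0.006, 0, -0.034], 0], [1, [0.011, 0, -0.036], 0], [1, [0.016, 0, -0.035], 0]]}}

```text
clock: 13.35
eef_pos: [0.5487, 0.0679, 0.2339]
ee_rot: [0.028, 1.568, -0.027]
force: [2.6, -0.6, 0.4]
gripper_width: -0.001
```

Call:
{"api": "jog_arm", "payload": {"moves": [[1, [0.02, 0, -0.034], 0], [1, [0.025, 0, -0.031], 0], [1, [0.029, 0, -0.029], 0], [1, [0, 0, 0], 0]]}}

```text
clock: 13.85
eef_pos: [0.5187, 0.0687, 0.2102]
ee_rot: [0.027, 1.575, -0.028]
force: [0.7, -0.1, 1.5]
gripper_width: 0.002
```

```bash
python3 - <<'E'
from h import *
plan([.5173,.0682,.1375])
i,_=optics.camera('side');cv2.imwrite('pics/s10.png',cv2.resize(i[100:292,120:376],None,fx=3,fy=3))
E
```

```text
clock 13.85 tip [0.5184 0.0687 0.1376] F [ 0.72 -0.1   1.45] w 0.002
shift units [ 0.0003 -0.0018 -0.0037] mm [-1.1 -0.5 -0.1]
```

View pics/s10.png

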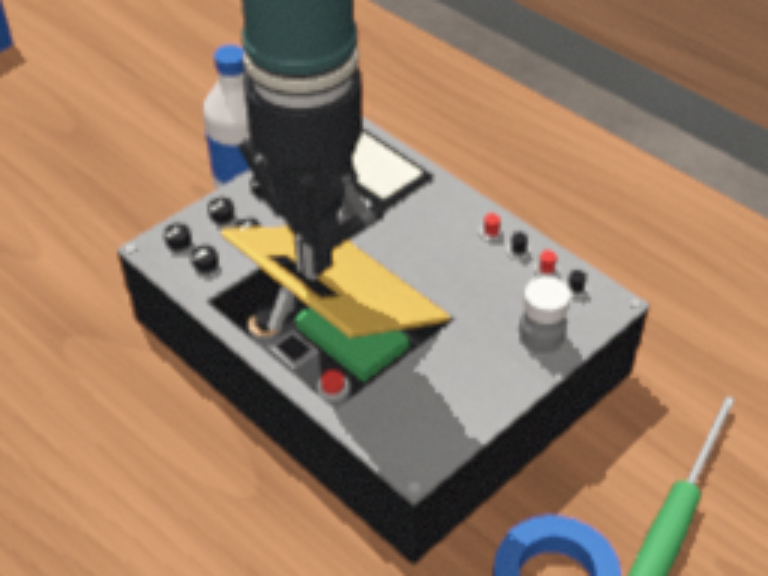

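The side view shows the cover about 30° above level, with the fingertip on the patch at (315,270). The force is about 1.6 N. I'll continue the arc.

Call:
{"api": "jog_arm", "payload": {"moves": [[1, [0.028, 0, -0.024], 0], [1, [0.031, 0, -0.019], 0], [1, [0.033, 0, -0.016], 0], [1, [0.029, 0, -0.012], 0]]}}

```text
clock: 14.4
eef_pos: [0.4993, 0.0696, 0.1743]
ee_rot: [0.028, 1.57, -0.028]
force: [2.0, -0.3, 2.4]
gripper_width: -0.002
```

Call:
{"api": "jog_arm", "payload": {"moves": [[1, [0.024, 0, -0.01], 0], [1, [0.012, 0, -0.006], 0], [1, [0, 0, 0], 0]]}}

```text
clock: 14.78
eef_pos: [0.4936, 0.0697, 0.1637]
ee_rot: [0.027, 1.573, -0.028]
force: [0.5, 0.8, 3.2]
gripper_width: 0.0
```

```bash
python3 - <<'E'
from h import *
plan([.4914,.069,.0807])
E
```

```text
clock 14.775 tip [0.4935 0.0696 0.0911] F [0.55 0.85 3.2 ] w 0.0
shift units [ 0.0348 -0.0024 -0.0068] mm [ -2.1  -0.6 -10.4]
```

Now the final press, in small steps down to the stop.

Call:
{"api": "jog_arm", "payload": {"moves": [[1, [0.01, -0.001, -0.002], 0], [1, [0.01, 0, 0], 0], [1, [0.006, 0, 0], 0], [1, [0, 0, 0], 0]]}}

```text
clock: 15.28
eef_pos: [0.4934, 0.0696, 0.1561]
ee_rot: [0.028, 1.572, -0.027]
force: [-0.8, 0.1, 2.4]
gripper_width: -0.004
```

Call:
{"api": "jog_arm", "payload": {"moves": [[1, [0.005, 0, 0], 0], [1, [0, 0, 0], 0]]}}

```text
clock: 15.52
eef_pos: [0.4935, 0.0696, 0.1548]
ee_rot: [0.028, 1.572, -0.028]
force: [-1.2, 1.4, 4.9]
gripper_width: -0.002
```

Call:
{"api": "jog_arm", "payload": {"moves": [[1, [0.004, 0, 0], 0], [1, [0, 0, 0], 0]]}}

```text
clock: 15.78
eef_pos: [0.4934, 0.0696, 0.154]
ee_rot: [0.028, 1.571, -0.028]
force: [-2.2, 0.6, 7.9]
gripper_width: 0.0
```

Call:
{"api": "jog_arm", "payload": {"moves": [[1, [0.004, 0, 0], 0], [1, [0, 0, 0], 0]]}}

```text
clock: 16.02
eef_pos: [0.4935, 0.0696, 0.1534]
ee_rot: [0.028, 1.571, -0.028]
force: [-2.2, 1.3, 14.7]
gripper_width: 0.001
```

Call:
{"api": "jog_arm", "payload": {"moves": [[1, [-0.01, 0, 0], 0], [1, [-0.015, 0, 0], 0], [1, [-0.02, 0, 0], 0], [1, [-0.03, 0, 0], 0], [1, [0, 0, 0], 0]]}}

```text
clock: 16.65
eef_pos: [0.4943, 0.0691, 0.1756]
ee_rot: [0.028, 1.569, -0.028]
force: [-0.3, 0.3, 0.5]
gripper_width: -0.0
```

```bash
python3 - <<'E'
from h import *
plan([.4914,.069,.0807])
i,_=optics.camera('side');cv2.imwrite('pics/s11.png',cv2.resize(i[100:292,120:376],None,fx=3,fy=3))
E
```

```text
clock 16.65 tip [0.4944 0.0691 0.103 ] F [-0.33  0.27  0.45] w -0.0
shift units [ 0.0742 -0.0008 -0.0101] mm [ -3.   -0.1 -22.3]
```

View pics/s11.png

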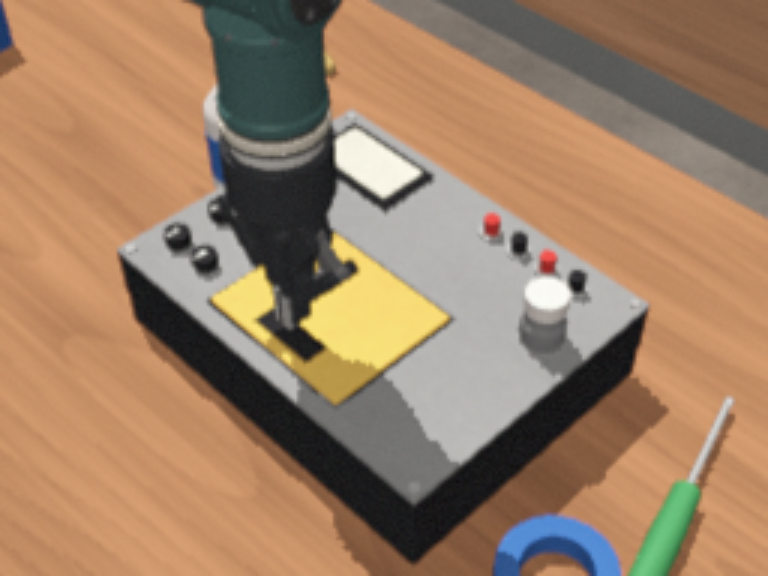

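The tip has lifted 15 mm, the force is back to zero, and the cover has stayed level. I'll retreat and do a final check.

Call:
{"api": "jog_arm", "payload": {"moves": [[1, [-0.12, 0, -0.05], 0], [1, [-0.15, 0, -0.1], 0], [1, [-0.15, 0, -0.1], 0], [1, [0, 0, 0], 0], [1, [0, 0, 0], 0]]}}

```text
clock: 17.32
eef_pos: [0.4192, 0.072, 0.3007]
ee_rot: [0.028, 1.57, -0.028]
force: [-0.1, -0.8, -0.6]
gripper_width: 0.001
```

Call:
{"api": "jog_arm", "payload": {"moves": [[1, [0, 0, 0], 0], [1, [0, 0, 0], 0], [1, [0, 0, 0], 0], [1, [0, 0, 0], 0], [1, [0, 0, 0], 0]]}}

```text
clock: 17.95
eef_pos: [0.419, 0.0721, 0.3008]
ee_rot: [0.028, 1.571, -0.028]
force: [0.2, -0.0, 0.5]
gripper_width: -0.001
```

```bash
python3 - <<'E'
from h import *
plan([.4914,.069,.0807])
p0=cv2.imread('pics/top0.png')
i,d=optics.camera('top');cv2.imwrite('pics/t12.png',i)
g=np.load('top0.npy')
for u,v in((225,236),(243,233),(262,236),(243,200),(200,240)):print((u,v),bydepth('top',[(u,v)],[d[v,u]])[0].round(4),bydepth('top',[(u,v)],[g[v,u]])[0].round(4))
for n,b in(('spray',(150,200,130,175)),('driver/tape',(140,245,318,365)),('jar',(165,195,280,312))):
    a=p0[b[0]:b[1],b[2]:b[3]].astype(int);c=i[b[0]:b[1],b[2]:b[3]].astype(int);print(n,(abs(a-c).max(2)>60).sum())
E
```

```text
clock 17.95 tip [0.419  0.0721 0.2282] F [ 0.15 -0.04  0.45] w -0.001
shift units [ 0.4916 -0.0017  0.2418] mm [  72.4   -3.1 -147.5]
(225, 236) [0.4841 0.1136 0.09  ] [0.4841 0.1136 0.0907]
(243, 233) [0.4908 0.0679 0.0901] [0.4909 0.0678 0.0931]
(262, 236) [0.4823 0.0198 0.0889] [0.4824 0.0199 0.091 ]
(243, 200) [0.5748 0.0664 0.0891] [0.5747 0.0664 0.0906]
(200, 240) [0.4752 0.1775 0.0867] [0.4751 0.1777 0.0845]
spray 0
driver/tape 0
jar 0
```

View pics/t12.png

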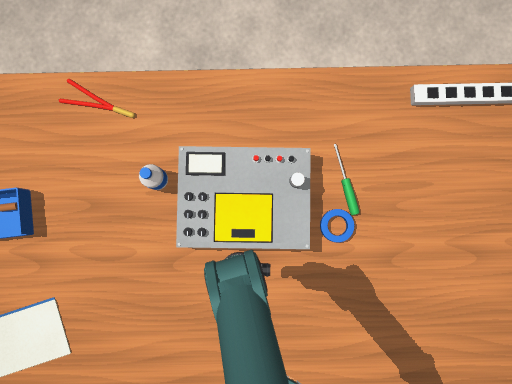

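The cover at (214-272, 193-242) is shut and level, and the bystanders have not moved. I'm handing it in.

```bash
python3 -c "
from workcell import manip
print(manip.sign_off())"
```

```text
the job is handed in; nothing more can be done
None
```

The job is done and handed in at about 18 s of the 54 s allowed. With the shut fingertips I pressed the patch and the cover sprang fully open. I then pushed the red plunger in, swung the cover down from behind, and pressed it until it latched.

**Last checks:**
- **Plunger:** it sits about 7 mm lower in both the top and side views, so it is fully in.
- **Cover:** it stayed shut and level for over a second with nothing touching it. Depth readings on it match the starting ones within 1 to 3 mm, which is within the camera noise.
- **Bystanders:** the spray bottle, screwdriver, tape roll and jar show no change between the first and last top pictures.

**Forces:** the cover presses peaked at 13 N and 15 N at the stop. The plunger push reached 26 N because I went one small step past its stop, which is harder than the gentle press you asked for. It stayed well below the 120 N wrist limit, and it was the fingertips that pressed, not the arm or gripper body.

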